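# Gauge the sprung lid of a slide incubator

## Robot

A 6-joint arm with a two-finger parallel gripper is mounted at the origin on a cart in front of the work surface, level with it; the furniture and walls round the work are solid. World frame = base frame: x ahead of the robot, y to its left, z up, the work surface at z = 0. Lengths are in m, angles in rad, forces in N, time in s.
With the tool pointing down it reaches from about 0.35 to 0.775 m from the base axis. Payload 7.3 kg.
Tool frame: the origin (TCP) lies midway between the tips of the shut fingers; the grasp point (between the pads) lies 19 mm behind it; z points along the fingers, y is the line along which they close (so a half turn about z gives the same grasp; the last joint's range is limited). The gripper opens to 92 mm and grips with 3 to 60 N. Pads are 19 mm wide; open, the fingers measure 130 mm over their backs; the gripper's body (75 mm by 190 mm) begins 47 mm behind the grasp point.
Start: joints at [-1.346, 0.342, 1.524, -0, 1.275, -0.146], TCP at [0.19, -0.489, 0.227] pointing down, gripper open.
Joint ranges: [-2.53, 2.53], [-0.77, 2.02], [0.04, 2.7], [-1, 4.14], [0.28, 2.66], [-3.11, 3.11]. Speed limits (rad/s): [2.57, 2.57, 3.14, 3.14, 3.14, 3.14].

## Interface

Orientations are given as a unit quaternion [w, x, y, z].
In Python, from workcell import * gives the robot as it stands.
- The arm moves only by the tool jog_arm, never from a script. Its argument "plan" is a list of rows, each an object of numbers: "x", "y", "z": the shift along the tool's x, y, z scaled (see below); "rx", "ry", "rz": the turn, a rotation vector about the tool's x, y, z scaled (see below). A call has exactly 5 rows; each row is the pose to reach, as a shift and turn from the pose commanded when the call began, along the tool's axes at that moment; what a row does not reach only later rows make up. The controller multiplies each number of a shift by 0.4 m and each number of a turn by pi/2 rad. A row lasts 1/8 s, in which the tool goes at most 62.5 mm and 10.7 degrees, less where a joint would pass 70% of its speed; a pose out of reach is approached as far as the arm can. A call with a number of a shift or a turn outside -1 to 1 is refused whole. A call with a gripper value outside its range is refused whole. "hand" is the opening, from 0 (shut) to 1 (fully open), set as the call begins (left out, the last holds). The fingers move at their own pace and stop on an object; "force" is the grip in N (left out, the last holds). Time passes only in rows, so rows that repeat a pose let the fingers close, or fill a call up. It gives the time, the measured TCP pose, the force, the opening and the grip force at its end, in the units of the state.
- sense(): the state, without advancing time (a new reading comes with each control period).
- camera(name): name is "scene" or "top" or "wrist"; returns the picture (420x560x3 uint8, red, green, blue); there is no depth.
- camera_model(name): a dict with "fx", "fy", "cx", "cy" (pixels), "D" ([k1, k2, p1, p2, k3] as OpenCV has them; the pictures are not rectified), "xyz" and "orientation" of the camera in the world; the wrist camera has in their place "mount" (4x4, takes a point from camera to tool coordinates, whose origin is the TCP and whose axes are the flange's). Camera axes: x right, y down, z forward; pixel columns grow to the right and rows downward; lengths in m; the calibration is good to about 2 mm. A picture is of the moment at which its call begins: read the wrist's pose just before it. camera_model takes no time and is no camera call.
- finish_job(): hands the job in; it is judged then, once.
Trained networks look in the newest picture that a camera, given by its name, has taken for a name from the list of things; names that differ only in an ending like _2 or _b are one class to them, and where a whole thing is asked for, a point or a joint stands for the part that bears it (a point fixed in the world has none). Each returns a list of dicts, best first, with "p" (0 to 1); they miss things now and then, are a little off and sometimes report something else, mostly with a low value. They report only what shows in the picture. A call takes as long as a camera call.
- masks_of(thing, camera): "pixels" (420x560 bool, what is visible of it) and "rect" ([centre column, centre row, width, height] in pixels, round what is visible of it).
The state is a dict: "clock": time; "joints": joint angles; "dq": joint speeds; "effort": joint torques, N m; "ee_pos": TCP position; "orientation": TCP orientation; "wrist_force": force on the tool from outside, world axes, zero at the start; "wrist_torque": the same for the moment, N m; "gripper_width": opening from 0.0 (shut) to 1.0 (fully open); "gripper_force": force on a finger pad.
Only numpy, scipy, OpenCV 4.12 (cv2) and the standard library are available. Lean on these libraries where they do the work, as an engineer would, in place of code of your own. Each camera call takes 0.05 s, during which the arm holds its last target. There are 200 camera calls.

## Task

Check the lid of the slide incubator: lower the loose upright lid gauge over the two locating pins on the incubator's side deck until its foot rests flush, and let go of it. Then take the lid by the tab at its front, raise it against its spring until the pointer rod on the lid's side is level with the tooth on the gauge, and finish still gripping the lid there, at rest; the gauge must stay seated and the other things on the bench be left where they are.

Things in the scene. Friction and masses are not known exactly. Their poses are not given: they have to be found in the camera images.
- incubator: Fixed slide incubator: off-white box, grey lid. Origin on the worktop; x to its back, y to its left, z up. Box x -70 to 80, y -65 to 65, walls to z 60 mm; shut lid's top at z 73. On its left a low deck, x -70 to 80, y 64 to 120, top at z 20, with two upright steel pins. The microscope (left) and strip reader (right) stand within a few cm of it.
- seat (a point): Point on the deck top midway between the two pins, at x 20, y 92, z 20 mm in the incubator's frame; the gauge's origin comes here, axes parallel to the incubator's. Pins at 45 mm before (thick, diameter 12) and 45 mm behind it (thin, diameter 8), both 16 mm tall with the upper 6 mm tapered.
- lid (a joint): Lid angle, rad: 0 shut, grows as the lid's front rises, stop at 1.4; the hinge runs along the incubator's y axis. A spring shuts the lid when released: about 2 N at the tab to start opening it, 3 to 4 N at the mark. The pointer is level with the tooth of the seated gauge at 0.61 rad (35 degrees).
- lid_hinge (a point): Fixed point on the hinge line, in the middle of the lid's width: x 65, y 0, z 62 mm in the incubator's frame.
- lid_grip (a point): Centre of the black grip block on the lid's front tab, 168 mm before the hinge line and (lid shut) 6 mm above it, z = 68 mm. Block 30 long (x), 14 wide (y: pinch it across this width), 20 mm high; 18 mm clear of the lid's front edge, on a neck 8 mm wide. It can turn between the fingers, so the gripper need not tilt with the lid.
- lid_pointer (a point): Tip of the steel pointer rod (diameter 4 mm, 17 mm long) sticking out to the left from the lid's left side, 118 mm before the hinge line and 5 mm above it with the lid shut.
- lid_gauge: Loose aluminium gauge, about 160 g, standing on its foot. Origin: centre of the foot's underside. Foot 115 (x) x 40 (y) x 8 mm, holes on its x axis: 14.4 mm at x -45 (for the thick pin), 10.4 mm at x 45 (for the thin pin), so it fits one way round. Upright blade 52 (x) x 8 (y) mm in the middle, to z 140 mm, pinched across its 8 mm; the tooth is on its -x edge.
- gauge_grip (a point): Point in the middle of the blade's thickness, 15 mm below its top (z = 125 mm in the gauge's frame): a good place to pinch it. The fixed microscope, about 0.4 m tall and reaching forward to about world x = 0.46, y 0.12 to 0.28 m, stands between the gauge and the incubator: carry the gauge round its front (the worktop's front edge is at about x = 0.38 m).
- gauge_mark (a point): Tip of the pointed tooth (an arm 8 mm high, 6 mm thick) sticking out of the blade's -x edge: x -49, y 0, z 113.7 mm in the gauge's frame. Its axes are the gauge's.
- cover_glass_box: Bystander: blue flat box 60x70x24 mm. Origin at the centre of its underside. Leave it where it is.
- petri_0: Bystander: closed round dish, diameter 60 x 14 mm. Origin at the centre of its underside. Leave it where it is.
- cup_c: Bystander: white lidded pot, diameter 38 x 53 mm. Origin at the centre of its underside. Leave it where it is.

How it is judged:
On the way:
1. the gauge rests flush on the deck, over both pins, and is let go (horizontal distance between lid_gauge and seat below 0.004 m and z of lid_gauge in the frame of seat between -0.002 and 0.002 m and angle between the x axis of lid_gauge and the x axis of incubator, either way round below 0.06 rad and angle between lid_gauge's own z axis and vertical below 0.035 rad and contact force between the fingers and lid_gauge below 0.2 N), for 0.3 s.
At the end, for the whole second after the job is handed in: The gauge sits flush on the deck (within 2 mm in height, 4 mm sideways, 0.06 rad in heading, tilt under 0.035 rad), not touched by the fingers or the lid; the fingers hold the lid (more than 1 N) at rest with its pointer within 7 mm in height of the gauge's tooth (about 4 degrees of lid angle) (all of step 1 and z of lid_pointer in the frame of gauge_mark between -0.007 and 0.007 m and velocity of joint lid between -0.05 and 0.05 rad/s and contact force between the fingers and lid above 1 N and contact force between lid and lid_gauge below 0.3 N); the arm keeps its last pose, push and grip.
It fails at once if a bystander is moved more than 20 mm (distance of any of cover_glass_box, petri_0, cup_c from where it was at the start of the episode above 0.02 m).
It also fails if it takes over 61 s, if anything falls off the work surface, if the arm or the gripper's body presses on something with over 40 N, if the wrist force passes 120 N, or if a joint passes its speed limit or range.

## Working session

There is one attempt and no reset: what is moved stays moved. The work goes in short steps, Python scripts to look and compute and a tool call to move; the robot and the scene stay as the last step left them, time stands still between calls to the robot, and variables do not carry over. Pictures are saved under pics/ and viewed, at most 10 in all, crops included, and the job is handed in when it is done.

Besides the shell and the picture viewer there is one more tool, called after "Request:" as a command line: name --argument value ..., lists and objects as JSON in quotes. jog_arm: Moves the arm, as the interface text tells. Shifts and turns lie within -1 to 1; 1 stands for 0.4 m of shift or pi/2 rad of turn. Its arguments: {"type":"object","properties":{"plan":{"type":"array","items":{"type":"object","properties":{"x":{"type":"number","minimum":-1,"maximum":1},"y":{"type":"number","minimum":-1,"maximum":1},"z":{"type":"number","minimum":-1,"maximum":1},"rx":{"type":"number","minimum":-1,"maximum":1},"ry":{"type":"number","minimum":-1,"maximum":1},"rz":{"type":"number","minimum":-1,"maximum":1}}}},"hand":{"type":"number"},"force":{"type":"number"}},"required":["plan"]}

```bash
mkdir -p pics; ls
cat > h.py <<'E'
from workcell import *
import numpy as np, cv2
from scipy.spatial.transform import Rotation as R
def cam(name):
    m=camera_model(name); K=np.array([[m['fx'],0,m['cx']],[0,m['fy'],m['cy']],[0,0,1.]])
    D=np.array(m['D'],float)
    if 'mount' in m:
        s=sense(); T=np.eye(4); q=s['orientation']; T[:3,:3]=R.from_quat([q[1],q[2],q[3],q[0]]).as_matrix(); T[:3,3]=s['ee_pos']
        T=T@np.array(m['mount'])
    else:
        T=np.eye(4); q=m['orientation']; T[:3,:3]=R.from_quat([q[1],q[2],q[3],q[0]]).as_matrix(); T[:3,3]=m['xyz']
    return K,D,T
def px2z(c,uv,z):
    K,D,T=c; uv=np.array(uv,float).reshape(-1,1,2)
    p=cv2.undistortPoints(uv,K,D).reshape(-1,2); d=np.c_[p,np.ones(len(p))]@T[:3,:3].T
    return T[:3,3]+d*((z-T[2,3])/d[:,2])[:,None]
def proj(c,P):
    K,D,T=c; P=(np.array(P,float).reshape(-1,3)-T[:3,3])@T[:3,:3]
    return cv2.projectPoints(P,np.zeros(3),np.zeros(3),K,D)[0].reshape(-1,2)
def shot(name,fn):
    im=camera(name); cv2.imwrite('pics/'+fn,im[:,:,::-1]); return im
E
python3 - <<'E'
from h import *
a=shot('scene','a.png'); b=shot('top','b.png')
cv2.imwrite('pics/ab.png',cv2.resize(np.vstack([a,b])[:,:,::-1],(400,600)))
for n in ('scene','top'):
    print(n,np.round(cam(n)[2],3).tolist(),camera_model(n)['fx'])
    for t in ('incubator','lid','lid_gauge','cover_glass_box','petri_0','cup_c'):
        for d in masks_of(t,n)[:2]: print(t,round(d['p'],2),np.round(d['rect']))
s=sense();print(s['clock'],s['ee_pos'],s['orientation'],camera_model('wrist')['mount'])
E
```

```text
pics
scene [[-0.715, -0.543, 0.439, 0.13], [-0.699, 0.559, -0.447, 0.62], [-0.003, -0.627, -0.779, 0.77], [0.0, 0.0, 0.0, 1.0]] 412.16689425392434
incubator 0.58 [341. 151.  84.  78.]
lid 0.77 [341. 136.  76.  50.]
lid_gauge 0.95 [240. 272.  39.  72.]
cover_glass_box 0.62 [152. 307.  40.  34.]
petri_0 0.81 [309. 255.  24.  25.]
cup_c 0.74 [199. 221.  20.  26.]
top [[0.082, -0.976, 0.2, 0.31], [-0.997, -0.08, 0.02, 0.205], [-0.004, -0.201, -0.98, 1.093], [0.0, 0.0, 0.0, 1.0]] 392.6771768793341
incubator 0.8 [379. 206.  77.  75.]
incubator 0.69 [388. 204.  58.  70.]
lid 0.56 [389. 204.  54.  71.]
lid_gauge 0.57 [228. 223.  26.  40.]
cover_glass_box 0.81 [173. 188.  32.  32.]
petri_0 0.9 [276. 249.  20.  23.]
cup_c 0.65 [243. 164.  15.  16.]
0.7 [ 0.19024955 -0.48933052  0.2267561 ] [6.72030387e-05 9.82868477e-01 1.84308307e-01 1.46244397e-06] [[-3.33888196e-05 -9.58500584e-01 -2.85090564e-01  7.75816826e-02]
 [ 9.99999845e-01 -1.90441396e-04  5.23164895e-04 -1.69601172e-03]
 [-5.55746902e-04 -2.85090503e-01  9.58500441e-01 -1.57524720e-01]
 [ 0.00000000e+00  0.00000000e+00  0.00000000e+00  1.00000000e+00]]
```

Run:
```python
import cv2,numpy as np
b=cv2.imread('pics/b.png')[120:300,130:450]; cv2.imwrite('pics/b2.png',cv2.resize(b,None,fx=2.5,fy=2.5,interpolation=2))
a=cv2.imread('pics/a.png')[70:350,100:470]; cv2.imwrite('pics/a2.png',cv2.resize(a,None,fx=2.1,fy=2.1,interpolation=2))
```

```text
(no output)
```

View pics/b2.png

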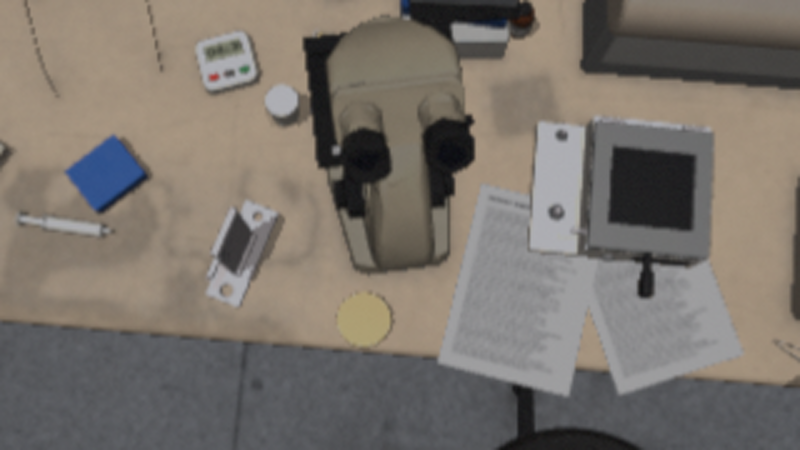

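View pics/a2.png

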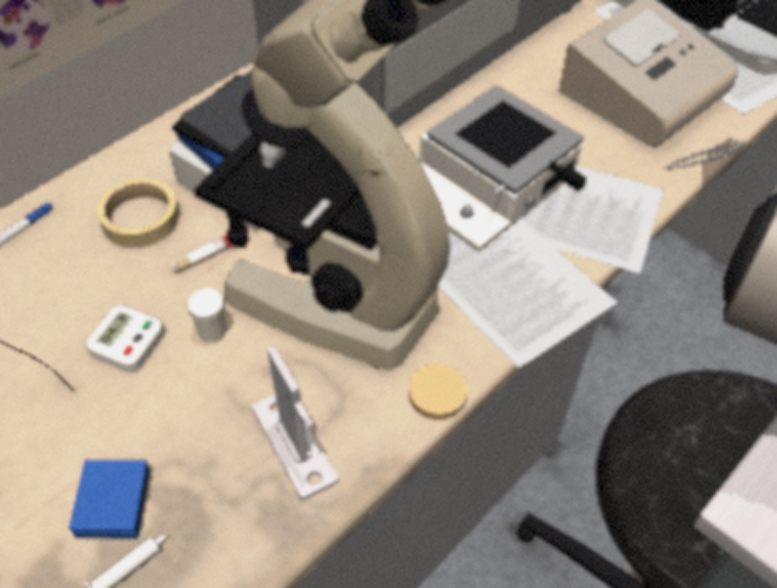

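The top view shows the gauge with holes at crop (227,290) [thick, front] and (258,215), the tooth towards the front-left. The pins are at crop (557,212) and (562,134), and the grip block at about (646,278). The scene view agrees.

```bash
cat > m.py <<'E'
from h import *
c=cam('top'); f=lambda L,z: px2z(c,[(130+x/2.5,120+y/2.5) for x,y in L],z)
g=f([(227,290),(258,215)],.008); p=f([(557,212),(562,134)],.034)
for n,q,l in(('gauge',g,.09),('pins',p,.09)):
    d=q[1]-q[0]; print(n,q.round(4).tolist(),'mid',q.mean(0).round(4),'len',np.hypot(*d[:2]).round(4),'yaw',np.arctan2(d[1],d[0]).round(3))
print('deck L edge',f([(530,250),(540,122)],.02).round(4).tolist())
print('gripblk',f([(646,278)],.078).round(4).tolist())
print('lid top corners',f([(590,120),(713,127),(586,252),(708,262)],.073).round(4).tolist())
print('gauge top',f([(223,268),(247,203)],.14).round(4).tolist())
for n,t,z in(('petri',(276,249),.014),('cup',(243,164),.053),('box',(173,188),.024)): print(n,px2z(c,[t],z).round(3))
E
python3 m.py
```

```text
gauge [[0.4331, 0.3881, 0.008], [0.5206, 0.3628, 0.008]] mid [0.4769 0.3755 0.008 ] len 0.0911 yaw -0.281
pins [[0.5459, 0.0309, 0.034], [0.6356, 0.0294, 0.034]] mid [0.5907 0.0302 0.034 ] len 0.0897 yaw -0.017
deck L edge [[0.5036, 0.0565, 0.02], [0.652, 0.0527, 0.02]]
gripblk [[0.4734, -0.0577, 0.078]]
lid top corners [[0.6418, 0.0063, 0.073], [0.645, -0.127, 0.073], [0.4967, 0.0049, 0.073], [0.4965, -0.1237, 0.073]]
gauge top [[0.4393, 0.3722, 0.14], [0.5062, 0.3558, 0.14]]
petri [[0.409 0.232 0.014]]
cup [[0.632 0.342 0.053]]
box [[0.555 0.535 0.024]]
```

```bash
cat > plan.py <<'E'
from h import *
import sys,json
# rows "x,y,z,yaw" ; optional start pose taken from sense
def plan(rows,start=None):
    s=sense(); q=s['orientation']; Rm=R.from_quat([q[1],q[2],q[3],q[0]]); p=np.array(s['ee_pos'])
    if start is not None: p=np.array(start[:3]); Rm=R.from_euler('z',start[3])*R.from_euler('x',np.pi)
    out=[]
    for r in rows:
        d=Rm.inv().apply(np.array(r[:3])-p)/.4
        v=(Rm.inv()*(R.from_euler('z',r[3])*R.from_euler('x',np.pi))).as_rotvec()/(np.pi/2)
        out.append(dict(zip(['x','y','z','rx','ry','rz'],np.r_[d,v].round(4).tolist())))
        print({k:v for k,v in out[-1].items()})
def st():
    s=sense(); m=R.from_quat(np.roll(s['orientation'],-1)).as_matrix()
    print('t',round(s['clock'],2),'p',np.round(s['ee_pos'],4),'yaw',round(np.arctan2(m[1,0],m[0,0]),4),'tilt',np.round(m[:2,2],4),'F',np.round(s['wrist_force'],1),'w',round(s['gripper_width'],3),'gf',round(s['gripper_force'],2),'q6',np.round(s['joints'],2))
E
python3 - <<'E'
from plan import *
c=cam('top'); f=lambda L,z: px2z(c,[(130+x/2.5,120+y/2.5) for x,y in L],z)
print(f([(350,270),(450,250)],.03).round(3).tolist(),f([(320,165),(305,40)],.15).round(3).tolist(),f([(470,150),(435,180)],.38).round(3).tolist())
plan([(.24,-.45,.25,.2),(.29,-.41,.28,.05),(.33,-.37,.3,-.1),(.36,-.32,.3,-.25),(.36,-.26,.3,-.281)])
print()
S=(.36,-.26,.3,-.281)
plan([(.36,-.2,.3,-.281),(.36,-.14,.3,-.281),(.36,-.08,.3,-.281),(.36,-.02,.3,-.281),(.36,.04,.3,-.281)],S)
S=(.36,.04,.3,-.281);print()
plan([(.36,.1,.3,-.281),(.36,.16,.3,-.281),(.36,.22,.3,-.281),(.36,.28,.3,-.281),(.36,.34,.3,-.281)],S)
E
```

```text
[[0.464, 0.253, 0.03], [0.495, 0.145, 0.03]] [[0.548, 0.286, 0.15], [0.678, 0.314, 0.15]] [[0.511, 0.155, 0.38], [0.486, 0.18, 0.38]]
{'x': 0.1515, 'y': -0.0466, 'z': -0.0581, 'rx': 0.0001, 'ry': 0.0, 'rz': 0.1087}
{'x': 0.3043, 'y': -0.0945, 'z': -0.1331, 'rx': 0.0001, 'ry': 0.0, 'rz': 0.2042}
{'x': 0.4337, 'y': -0.1515, 'z': -0.1831, 'rx': 0.0001, 'ry': -0.0, 'rz': 0.2997}
{'x': 0.5489, 'y': -0.2408, 'z': -0.1832, 'rx': 0.0001, 'ry': -0.0, 'rz': 0.3952}
{'x': 0.6033, 'y': -0.3806, 'z': -0.1832, 'rx': 0.0001, 'ry': -0.0, 'rz': 0.4149}

{'x': -0.0416, 'y': -0.1441, 'z': -0.0, 'rx': 0.0, 'ry': 0.0, 'rz': 0.0}
{'x': -0.0832, 'y': -0.2882, 'z': -0.0, 'rx': 0.0, 'ry': 0.0, 'rz': 0.0}
{'x': -0.1248, 'y': -0.4324, 'z': -0.0, 'rx': 0.0, 'ry': 0.0, 'rz': 0.0}
{'x': -0.1664, 'y': -0.5765, 'z': -0.0, 'rx': 0.0, 'ry': 0.0, 'rz': 0.0}
{'x': -0.208, 'y': -0.7206, 'z': -0.0, 'rx': 0.0, 'ry': 0.0, 'rz': 0.0}

{'x': -0.0416, 'y': -0.1441, 'z': -0.0, 'rx': 0.0, 'ry': 0.0, 'rz': 0.0}
{'x': -0.0832, 'y': -0.2882, 'z': -0.0, 'rx': 0.0, 'ry': 0.0, 'rz': 0.0}
{'x': -0.1248, 'y': -0.4324, 'z': -0.0, 'rx': 0.0, 'ry': 0.0, 'rz': 0.0}
{'x': -0.1664, 'y': -0.5765, 'z': -0.0, 'rx': 0.0, 'ry': 0.0, 'rz': 0.0}
{'x': -0.208, 'y': -0.7206, 'z': -0.0, 'rx': 0.0, 'ry': 0.0, 'rz': 0.0}
```

Request:
jog_arm --plan '[{"x":0.15,"y":-0.047,"z":-0.06,"rz":0.109},{"x":0.304,"y":-0.095,"z":-0.133,"rz":0.204},{"x":0.434,"y":-0.15,"z":-0.183,"rz":0.3},{"x":0.549,"y":-0.241,"z":-0.183,"rz":0.395},{"x":0.603,"y":-0.381,"z":-0.183,"rz":0.415}]' --hand 1

```text
schema error: expected keys x, y, z, rx, ry, rz
```

Request:
jog_arm --plan '[{"x":-0.042,"y":-0.144},{"x":-0.083,"y":-0.288},{"x":-0.125,"y":-0.432},{"x":-0.166,"y":-0.577},{"x":-0.208,"y":-0.72}]'

```text
schema error: expected keys x, y, z, rx, ry, rz
```

Request:
jog_arm --plan '[{"x":-0.042,"y":-0.144},{"x":-0.083,"y":-0.288},{"x":-0.125,"y":-0.432},{"x":-0.166,"y":-0.577},{"x":-0.208,"y":-0.72}]'

```text
schema error: expected keys x, y, z, rx, ry, rz
```

Run:
```python
from plan import *
st()
shot('wrist','w1.png')
c=cam('wrist')
print(proj(c,[(.4331,.3881,.008),(.5206,.3628,.008),(.4393,.3722,.14),(.477,.3755,.14)]).round())
st()
```

```text
t 0.7 p [ 0.1902 -0.4893  0.2268] yaw 0.3707 tilt [ 0.     -0.0001] F [-0.2  0.3 -0.3] w 1.002 gf 0.0 q6 [-1.35  0.34  1.52 -0.    1.28 -0.15]
[[  695.   534.]
 [ 1058.   940.]
 [14456. 10519.]
 [20992. 16526.]]
t 0.75 p [ 0.1903 -0.4893  0.2268] yaw 0.3708 tilt [ 0.     -0.0001] F [ 0.2 -0.4 -0.7] w 0.999 gf 0.0 q6 [-1.35  0.34  1.52  0.    1.28 -0.15]
```

View pics/w1.png

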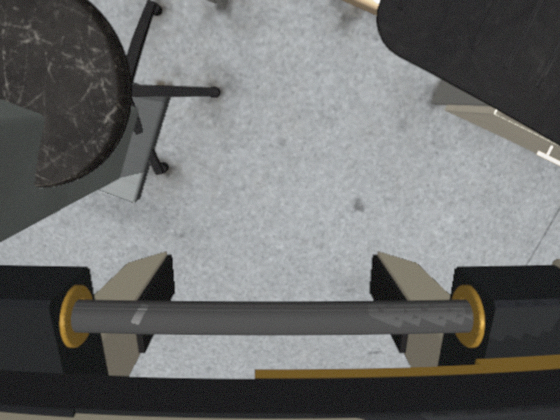

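The moves were refused because every row needs all six keys, so the wrist picture shows only the floor from the start pose. I'll send them again in full.

Request:
jog_arm --plan '[{"x":0.15,"y":-0.047,"z":-0.06,"rx":0,"ry":0,"rz":0.109},{"x":0.304,"y":-0.095,"z":-0.133,"rx":0,"ry":0,"rz":0.204},{"x":0.434,"y":-0.15,"z":-0.183,"rx":0,"ry":0,"rz":0.3},{"x":0.549,"y":-0.241,"z":-0.183,"rx":0,"ry":0,"rz":0.395},{"x":0.603,"y":-0.381,"z":-0.183,"rx":0,"ry":0,"rz":0.415}]' --hand 1

```text
clock: 1.38
ee_pos: [0.3614, -0.2611, 0.3]
orientation: [0.0, 0.99, -0.141, 0.001]
wrist_force: [0.3, 1.0, 0.2]
gripper_width: 1.004
gripper_force: 0.0
```

Request:
jog_arm --plan '[{"x":-0.042,"y":-0.144,"z":0,"rx":0,"ry":0,"rz":0},{"x":-0.083,"y":-0.288,"z":0,"rx":0,"ry":0,"rz":0},{"x":-0.125,"y":-0.432,"z":0,"rx":0,"ry":0,"rz":0},{"x":-0.166,"y":-0.577,"z":0,"rx":0,"ry":0,"rz":0},{"x":-0.208,"y":-0.72,"z":0,"rx":0,"ry":0,"rz":0}]'

```text
clock: 2.0
ee_pos: [0.3594, 0.0391, 0.3002]
orientation: [-0.0, 0.99, -0.14, 0.001]
wrist_force: [-0.1, -0.1, -0.1]
gripper_width: 0.997
gripper_force: 0.0
```

Run:
```python
from plan import *
st()
```

```text
t 2.0 p [0.3594 0.0391 0.3002] yaw -0.2816 tilt [ 0.0013 -0.0002] F [-0.1 -0.1 -0.1] w 0.997 gf 0.0 q6 [-0.1  -0.03  1.77 -0.    1.4   1.75]
```

Request:
jog_arm --plan '[{"x":-0.042,"y":-0.144,"z":0,"rx":0,"ry":0,"rz":0},{"x":-0.083,"y":-0.288,"z":0,"rx":0,"ry":0,"rz":0},{"x":-0.125,"y":-0.432,"z":0,"rx":0,"ry":0,"rz":0},{"x":-0.166,"y":-0.577,"z":0,"rx":0,"ry":0,"rz":0},{"x":-0.208,"y":-0.72,"z":0,"rx":0,"ry":0,"rz":0}]'

```text
clock: 2.62
ee_pos: [0.3593, 0.3392, 0.3]
orientation: [-0.0, 0.99, -0.14, 0.0]
wrist_force: [0.6, -0.5, 0.5]
gripper_width: 0.995
gripper_force: 0.0
```

Run:
```python
from plan import *
st()
c=cam('wrist'); shot('wrist','w2.png')
print(proj(c,[(.4331,.3881,.008),(.5206,.3628,.008),(.477,.3755,.14)]).round())
```

```text
t 2.62 p [0.3593 0.3392 0.3   ] yaw -0.2807 tilt [0.0008 0.0001] F [ 0.6 -0.5  0.5] w 0.995 gf 0.0 q6 [ 0.6   0.24  1.47 -0.    1.44  2.45]
[[216. 118.]
 [213.  35.]
 [190.  68.]]
```

View pics/w2.png

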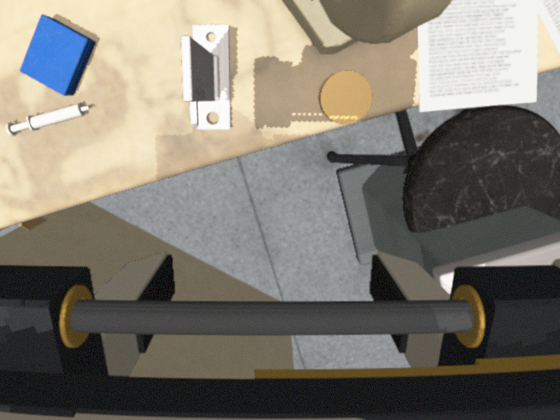

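The wrist view shows the gauge holes at about (213,118) thick and (211,37), and the blade top edge around column 186. That matches the prediction to about 3 px.

Run:
```python
from plan import *
c=cam('wrist'); g=px2z(c,[(213,118),(211,37)],.008); d=g[1]-g[0]
print(g.round(4).tolist(),g.mean(0).round(4),np.hypot(*d[:2]),np.arctan2(d[1],d[0]))
im=cv2.imread('pics/w2.png')[10:140,160:260]; cv2.imwrite('pics/w2c.png',cv2.resize(im,None,fx=4.5,fy=4.5,interpolation=2))
```

```text
[[0.4325, 0.3983, 0.008], [0.5183, 0.3729, 0.008]] [0.4754 0.3856 0.008 ] 0.08942385582753193 -0.2877615516233915
```

View pics/w2c.png

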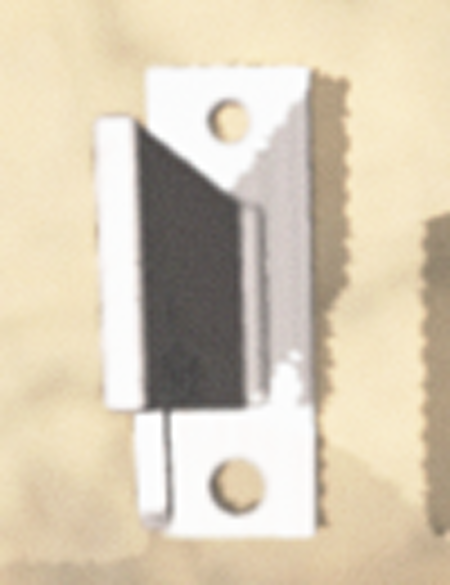

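Run:
```python
from plan import *
st(); c=cam('wrist'); print(px2z(c,[(212.7,117.6),(210.7,36.7)],.008).round(4), px2z(c,[(186.2,68.4)],.14).round(4))
print(proj(c,[(.4331,.3881,.008),(.5206,.3628,.008),(.4754,.3856,.14)]).round(1))
camera('wrist');st(); camera('top');
print(c[0],c[1],masks_of('lid_gauge','wrist')[0]['rect'])
```

```text
t 2.67 p [0.3585 0.345  0.2992] yaw -0.2777 tilt [-0.0006  0.0043] F [-2.4  1.6 -1. ] w 0.999 gf 0.0 q6 [0.61 0.24 1.46 0.   1.43 2.46]
[[0.4331 0.3985 0.008 ]
 [0.5187 0.3731 0.008 ]] [[0.4761 0.3853 0.14  ]]
[[221.1 115. ]
 [218.9  32.2]
 [186.2  69.3]]
t 2.73 p [0.3587 0.3416 0.299 ] yaw -0.2758 tilt [-0.0009  0.0012] F [ 0.3 -0.6  0.2] w 1.0 gf 0.0 q6 [0.61 0.24 1.47 0.   1.43 2.45]
[[374.47412419   0.         271.74826981]
 [  0.         374.47412419 211.20388503]
 [  0.           0.           1.        ]] [-0.08328466  0.          0.          0.          0.        ] [212.4, 75.2, 46.9, 106.3]
```

Run:
```python
from plan import *
plan([(.40,.355,.28,-.283),(.44,.367,.25,-.283),(.476,.378,.21,-.283),(.476,.378,.18,-.283),(.476,.378,.18,-.283)],(.36,.34,.3,-.281))
```

```text
{'x': 0.0857, 'y': -0.0638, 'z': 0.05, 'rx': -0.0, 'ry': -0.0, 'rz': 0.0013}
{'x': 0.1734, 'y': -0.1203, 'z': 0.125, 'rx': -0.0, 'ry': -0.0, 'rz': 0.0013}
{'x': 0.2523, 'y': -0.1717, 'z': 0.225, 'rx': -0.0, 'ry': -0.0, 'rz': 0.0013}
{'x': 0.2523, 'y': -0.1717, 'z': 0.3, 'rx': -0.0, 'ry': -0.0, 'rz': 0.0013}
{'x': 0.2523, 'y': -0.1717, 'z': 0.3, 'rx': -0.0, 'ry': -0.0, 'rz': 0.0013}
```

Request:
jog_arm --plan '[{"x":0.086,"y":-0.064,"z":0.05,"rx":0,"ry":0,"rz":0},{"x":0.173,"y":-0.12,"z":0.125,"rx":0,"ry":0,"rz":0},{"x":0.252,"y":-0.172,"z":0.225,"rx":0,"ry":0,"rz":0},{"x":0.252,"y":-0.172,"z":0.3,"rx":0,"ry":0,"rz":0},{"x":0.252,"y":-0.172,"z":0.3,"rx":0,"ry":0,"rz":0}]'

```text
clock: 3.45
ee_pos: [0.4749, 0.3728, 0.1776]
orientation: [0.002, 0.99, -0.141, -0.002]
wrist_force: [0.4, 0.1, 0.1]
gripper_width: 0.998
gripper_force: 0.0
```

Run:
```python
from plan import *
camera('top'); camera('top'); st()
c=cam('wrist'); shot('wrist','w3.png'); st()
import pickle; pickle.dump(c,open('w3.pkl','wb'))
print(proj(c,[(.4331,.3881,.008),(.5206,.3628,.008),(.4769,.3755,.14)]).round(1))
im=cv2.imread('pics/w3.png')[100:420,150:410]; cv2.imwrite('pics/w3c.png',cv2.resize(im,None,fx=1.8,fy=1.8,interpolation=2))
```

```text
t 3.55 p [0.4761 0.3744 0.1813] yaw -0.2823 tilt [0.0012 0.0005] F [ 0.2 -0.   0.8] w 1.0 gf 0.0 q6 [ 0.54  0.53  1.36 -0.    1.26  2.39]
t 3.6 p [0.4763 0.3748 0.182 ] yaw -0.2819 tilt [0.0027 0.0014] F [-0.2  0.8  0.1] w 1.002 gf 0.0 q6 [ 0.54  0.52  1.36 -0.    1.26  2.39]
[[272.3 235.2]
 [272.2 137. ]
 [272.3 239.9]]
```

View pics/w3c.png

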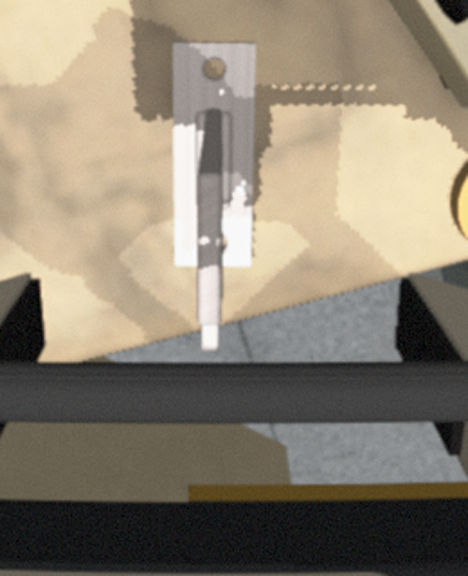

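The blade lies centred between the fingers. The far hole is at px (269,138) against a predicted (272,137), so the gauge is at about y 0.3785, x 0.476. I'll descend and grasp.

Request:
jog_arm --plan '[{"x":0,"y":-0.006,"z":0.09,"rx":0,"ry":0,"rz":0},{"x":0,"y":-0.006,"z":0.16,"rx":0,"ry":0,"rz":0},{"x":0,"y":-0.006,"z":0.186,"rx":0,"ry":0,"rz":0},{"x":0,"y":-0.006,"z":0.186,"rx":0,"ry":0,"rz":0},{"x":0,"y":-0.006,"z":0.186,"rx":0,"ry":0,"rz":0}]'

```text
clock: 4.22
ee_pos: [0.4771, 0.378, 0.1073]
orientation: [-0.001, 0.99, -0.14, 0.001]
wrist_force: [0.8, 0.2, 0.5]
gripper_width: 1.006
gripper_force: 0.0
```

Request:
jog_arm --plan '[{"x":0,"y":0,"z":0,"rx":0,"ry":0,"rz":0},{"x":0,"y":0,"z":0,"rx":0,"ry":0,"rz":0},{"x":0,"y":0,"z":0,"rx":0,"ry":0,"rz":0},{"x":0,"y":0,"z":0,"rx":0,"ry":0,"rz":0},{"x":0,"y":0,"z":0,"rx":0,"ry":0,"rz":0}]' --hand 0 --force 30

```text
clock: 4.85
ee_pos: [0.4762, 0.3775, 0.1054]
orientation: [0.0, 0.99, -0.14, -0.0]
wrist_force: [-0.0, 0.1, -0.8]
gripper_width: 0.505
gripper_force: 0.0
```

Run:
```python
from plan import *
st()
S=(.476,.38,.106,-.283)
plan([(.475,.38,.13,-.283),(.46,.38,.16,-.28),(.43,.375,.19,-.25),(.39,.37,.2,-.2),(.355,.345,.2,-.15)],S);print()
S=(.355,.345,.2,-.15)
plan([(.35,.30,.2,-.1),(.35,.25,.2,-.05),(.35,.2,.2,-.017),(.35,.15,.2,-.017),(.355,.1,.2,-.017)],S);print()
```

```text
t 4.85 p [0.4762 0.3775 0.1054] yaw -0.2811 tilt [-0.0001 -0.0001] F [-0.   0.1 -0.8] w 0.505 gf 0.0 q6 [ 0.54  0.6   1.45 -0.    1.09  2.4 ]
{'x': -0.0024, 'y': 0.0007, 'z': -0.06, 'rx': 0.0, 'ry': 0.0, 'rz': 0.0}
{'x': -0.0384, 'y': 0.0112, 'z': -0.135, 'rx': 0.0, 'ry': 0.0, 'rz': -0.0019}
{'x': -0.1069, 'y': 0.0441, 'z': -0.21, 'rx': 0.0, 'ry': 0.0, 'rz': -0.021}
{'x': -0.1995, 'y': 0.084, 'z': -0.235, 'rx': 0.0, 'ry': 0.0, 'rz': -0.0528}
{'x': -0.266, 'y': 0.1685, 'z': -0.235, 'rx': 0.0, 'ry': 0.0, 'rz': -0.0847}

{'x': 0.0045, 'y': 0.1131, 'z': 0.0, 'rx': 0.0, 'ry': 0.0, 'rz': -0.0318}
{'x': 0.0231, 'y': 0.2367, 'z': 0.0, 'rx': 0.0, 'ry': 0.0, 'rz': -0.0637}
{'x': 0.0418, 'y': 0.3603, 'z': 0.0, 'rx': 0.0, 'ry': 0.0, 'rz': -0.0847}
{'x': 0.0605, 'y': 0.4839, 'z': 0.0, 'rx': 0.0, 'ry': 0.0, 'rz': -0.0847}
{'x': 0.0915, 'y': 0.6056, 'z': 0.0, 'rx': 0.0, 'ry': 0.0, 'rz': -0.0847}
```

Fingers are half-closed; I'll allow more time.

Request:
jog_arm --plan '[{"x":0,"y":0,"z":0,"rx":0,"ry":0,"rz":0},{"x":0,"y":0,"z":0,"rx":0,"ry":0,"rz":0},{"x":0,"y":0,"z":0,"rx":0,"ry":0,"rz":0},{"x":0,"y":0,"z":0,"rx":0,"ry":0,"rz":0},{"x":0,"y":0,"z":0,"rx":0,"ry":0,"rz":0}]'

```text
clock: 5.48
ee_pos: [0.4762, 0.3774, 0.1054]
orientation: [0.0, 0.99, -0.14, -0.0]
wrist_force: [-0.1, -0.2, -0.1]
gripper_width: 0.089
gripper_force: 30.0
```

Request:
jog_arm --plan '[{"x":0,"y":0,"z":0,"rx":0,"ry":0,"rz":0},{"x":0,"y":0,"z":0,"rx":0,"ry":0,"rz":0},{"x":0,"y":0,"z":0,"rx":0,"ry":0,"rz":0},{"x":0,"y":0,"z":0,"rx":0,"ry":0,"rz":0},{"x":0,"y":0,"z":0,"rx":0,"ry":0,"rz":0}]'

```text
clock: 6.1
ee_pos: [0.4762, 0.3774, 0.1054]
orientation: [0.0, 0.99, -0.14, -0.0]
wrist_force: [-0.1, 0.4, -1.6]
gripper_width: 0.088
gripper_force: 30.0
```

Request:
jog_arm --plan '[{"x":-0.002,"y":0,"z":-0.06,"rx":0,"ry":0,"rz":0},{"x":-0.038,"y":0.011,"z":-0.135,"rx":0,"ry":0,"rz":0},{"x":-0.107,"y":0.044,"z":-0.21,"rx":0,"ry":0,"rz":-0.02},{"x":-0.2,"y":0.084,"z":-0.235,"rx":0,"ry":0,"rz":-0.053},{"x":-0.266,"y":0.168,"z":-0.235,"rx":0,"ry":0,"rz":-0.085}]'

```text
clock: 6.72
ee_pos: [0.3544, 0.3429, 0.2004]
orientation: [-0.001, 0.997, -0.072, 0.001]
wrist_force: [0.1, 0.8, -1.8]
gripper_width: 0.083
gripper_force: 30.0
```

Request:
jog_arm --plan '[{"x":0.004,"y":0.113,"z":0,"rx":0,"ry":0,"rz":-0.032},{"x":0.023,"y":0.237,"z":0,"rx":0,"ry":0,"rz":-0.064},{"x":0.042,"y":0.36,"z":0,"rx":0,"ry":0,"rz":-0.085},{"x":0.06,"y":0.484,"z":0,"rx":0,"ry":0,"rz":-0.085},{"x":0.092,"y":0.606,"z":0,"rx":0,"ry":0,"rz":-0.085}]'

```text
clock: 7.35
ee_pos: [0.3557, 0.0958, 0.1997]
orientation: [0.0, 1.0, -0.007, 0.0]
wrist_force: [1.5, -0.6, -1.1]
gripper_width: 0.083
gripper_force: 30.0
```

Run:
```python
from plan import *
st()
S=(.355,.1,.2,-.017)
plan([(.36,.06,.2,-.017),(.38,.02,.2,-.017),(.42,.01,.2,-.017),(.46,.01,.2,-.017),(.46,.01,.2,-.017)],S)
```

```text
t 7.35 p [0.3557 0.0958 0.1997] yaw -0.0134 tilt [ 0.0007 -0.0001] F [ 1.5 -0.6 -1.1] w 0.083 gf 29.99 q6 [ 0.05  0.08  1.95 -0.    1.11  1.64]
{'x': 0.0142, 'y': 0.0998, 'z': 0.0, 'rx': 0.0, 'ry': 0.0, 'rz': 0.0}
{'x': 0.0659, 'y': 0.1989, 'z': 0.0, 'rx': 0.0, 'ry': 0.0, 'rz': 0.0}
{'x': 0.1663, 'y': 0.2222, 'z': 0.0, 'rx': 0.0, 'ry': 0.0, 'rz': 0.0}
{'x': 0.2663, 'y': 0.2205, 'z': 0.0, 'rx': 0.0, 'ry': 0.0, 'rz': 0.0}
{'x': 0.2663, 'y': 0.2205, 'z': 0.0, 'rx': 0.0, 'ry': 0.0, 'rz': 0.0}
```

Request:
jog_arm --plan '[{"x":0.014,"y":0.11,"z":-0.02,"rx":0,"ry":0,"rz":0},{"x":0.066,"y":0.23,"z":-0.05,"rx":0,"ry":0,"rz":0},{"x":0.16,"y":0.315,"z":-0.05,"rx":0,"ry":0,"rz":0},{"x":0.26,"y":0.325,"z":-0.05,"rx":0,"ry":0,"rz":0},{"x":0.35,"y":0.325,"z":-0.05,"rx":0,"ry":0,"rz":0}]'

```text
clock: 7.98
ee_pos: [0.4955, -0.0357, 0.2195]
orientation: [0.0, 1.0, -0.008, 0.0]
wrist_force: [0.4, 0.3, -1.7]
gripper_width: 0.083
gripper_force: 30.0
```

Request:
jog_arm --plan '[{"x":0,"y":0,"z":0,"rx":0,"ry":0,"rz":0},{"x":0,"y":0,"z":0,"rx":0,"ry":0,"rz":0},{"x":0,"y":0,"z":0,"rx":0,"ry":0,"rz":0},{"x":0,"y":0,"z":0,"rx":0,"ry":0,"rz":0},{"x":0,"y":0,"z":0,"rx":0,"ry":0,"rz":0}]'

```text
clock: 8.6
ee_pos: [0.494, -0.0346, 0.2198]
orientation: [0.0, 1.0, -0.007, 0.0]
wrist_force: [-0.2, -0.4, -1.6]
gripper_width: 0.088
gripper_force: 30.0
```

Run:
```python
from plan import *
st(); c=cam('wrist'); shot('wrist','w4.png'); st()
import pickle; pickle.dump(c,open('w4.pkl','wb'))
print(proj(c,[(.5459,.0309,.034),(.6356,.0294,.034)]).round(1))
s=sense()['ee_pos']
print(proj(c,[s+np.array([.045,0,-.098]),s+np.array([-.045,0,-.098]),s+np.array([-.045,0,-.106])]).round(1))
im=cv2.imread('pics/w4.png')[0:300]; cv2.imwrite('pics/w4c.png',cv2.resize(im[:,60:460],None,fx=2,fy=2,interpolation=2))
```

```text
t 8.6 p [ 0.494  -0.0346  0.2198] yaw -0.014 tilt [ 0.0004 -0.0002] F [-0.2 -0.4 -1.6] w 0.088 gf 29.99 q6 [-0.22  0.29  1.62 -0.    1.23  1.36]
t 8.65 p [ 0.4941 -0.0347  0.2197] yaw -0.0141 tilt [ 0.0004 -0.0002] F [-0.5  1.1 -1.3] w 0.087 gf 29.99 q6 [-0.22  0.29  1.61 -0.    1.23  1.36]
[[200.2 130.7]
 [196.1  24.7]]
[[273.2 149. ]
 [274.8 270. ]
 [274.7 265.5]]
```

View pics/w4c.png

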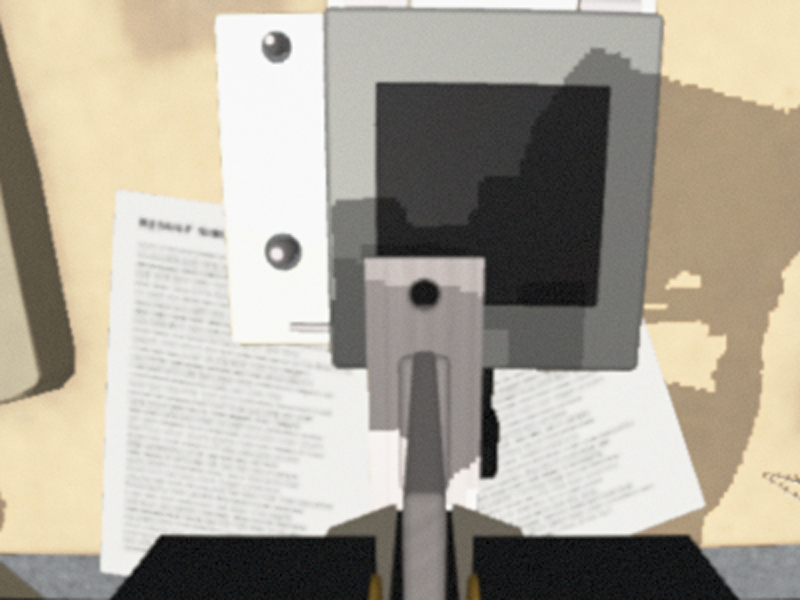

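Wrist view: thin pin at about px (198,23), thick pin at about (202,126), and the held gauge's far hole at about (272,146). All are close to prediction. I'll refine these by thresholding.

```bash
cat > f.py <<'E'
from plan import *
import pickle
c=pickle.load(open('w4.pkl','rb')); im=cv2.imread('pics/w4.png',0)
def blob(u,v,r,th):
    u,v=int(u),int(v); m=(im[max(v-r,0):v+r,u-r:u+r]<th).astype('uint8'); C=max(cv2.findContours(m,0,2)[0],key=cv2.contourArea)
    h=cv2.convexHull(C); (x,y),q=cv2.minEnclosingCircle(h); M=cv2.moments(h); return (M['m10']/M['m00']+u-r,M['m01']/M['m00']+max(v-r,0)),q
a,b,g=blob(202,125,13,170),blob(198,23,13,170),blob(272,146,9,90)
print(a,b,g)
for z in(.026,.031,.034):
    P=px2z(c,[a[0],b[0]],z); d=P[1]-P[0]; print(z,P.round(4).tolist(),P.mean(0).round(4),np.hypot(*d[:2]).round(4),np.arctan2(d[1],d[0]).round(4))
zt=.2198-.1054
for z in (zt+.008,zt+.004): print('hole',px2z(c,[g[0]],z).round(4))
T=np.array([.494,-.0346,.2198])
P=px2z(c,[(60+365/2,260/2),(60+485/2,258/2)],zt+.008); print('foot far corners',P.round(4).tolist(),'expected x', (T[0]+.0575).round(4))
P=px2z(c,[(60+365/2,260/2),(60+369/2,430/2)],zt+.008); d=P[0]-P[1]; print('foot left edge yaw',np.arctan2(d[1],d[0]))
P=px2z(c,[(60+217/2,16/2),(60+232/2,343/2)],.02);d=P[0]-P[1]; print('deck left edge',P.round(4).tolist(),np.arctan2(d[1],d[0]))
E
python3 f.py
```

```text
((201.34103641456582, 125.39985994397759), 9.046818733215332) ((197.97791798107255, 23.067297581493165), 7.615873336791992) ((271.85061315496097, 146.61984392419174), 7.324859142303467)
0.026 [[0.5501, 0.0311, 0.026], [0.6384, 0.0291, 0.026]] [0.5943 0.0301 0.026 ] 0.0883 -0.0221
0.031 [[0.5504, 0.0302, 0.031], [0.6375, 0.0282, 0.031]] [0.594  0.0292 0.031 ] 0.0871 -0.0221
0.034 [[0.5506, 0.0296, 0.034], [0.6369, 0.0277, 0.034]] [0.5938 0.0287 0.034 ] 0.0863 -0.0221
hole [[ 0.5408 -0.0338  0.1224]]
hole [[ 0.5404 -0.0338  0.1184]]
foot far corners [[0.5523, -0.0143, 0.1224], [0.5524, -0.0544, 0.1224]] expected x 0.5515
foot left edge yaw -0.011013194655978407
deck left edge [[0.6531, 0.0558, 0.02], [0.5064, 0.0597, 0.02]] -0.026795770951122254
```

Run:
```python
from plan import *
S=(.494,-.0346,.2198,-.014)
plan([(.53,-.01,.22,-.02),(.57,.015,.22,-.02),(.5915,.0282,.21,-.02),(.5915,.0282,.18,-.02),(.5915,.0282,.16,-.02)],S)
```

```text
{'x': 0.0891, 'y': -0.0628, 'z': -0.0005, 'rx': 0.0, 'ry': -0.0, 'rz': 0.0038}
{'x': 0.1882, 'y': -0.1266, 'z': -0.0005, 'rx': 0.0, 'ry': -0.0, 'rz': 0.0038}
{'x': 0.2415, 'y': -0.1604, 'z': 0.0245, 'rx': 0.0, 'ry': -0.0, 'rz': 0.0038}
{'x': 0.2415, 'y': -0.1604, 'z': 0.0995, 'rx': 0.0, 'ry': -0.0, 'rz': 0.0038}
{'x': 0.2415, 'y': -0.1604, 'z': 0.1495, 'rx': 0.0, 'ry': -0.0, 'rz': 0.0038}
```

Request:
jog_arm --plan '[{"x":0.089,"y":-0.063,"z":0,"rx":0,"ry":0,"rz":0.004},{"x":0.188,"y":-0.127,"z":0,"rx":0,"ry":0,"rz":0.004},{"x":0.241,"y":-0.16,"z":0.025,"rx":0,"ry":0,"rz":0.004},{"x":0.241,"y":-0.16,"z":0.1,"rx":0,"ry":0,"rz":0.004},{"x":0.241,"y":-0.16,"z":0.15,"rx":0,"ry":0,"rz":0.004}]'

```text
clock: 9.28
ee_pos: [0.5912, 0.0283, 0.1579]
orientation: [0.0, 1.0, -0.01, -0.001]
wrist_force: [-0.4, -0.4, -1.3]
gripper_width: 0.081
gripper_force: 30.0
```

Request:
jog_arm --plan '[{"x":0,"y":0,"z":0,"rx":0,"ry":0,"rz":0},{"x":0,"y":0,"z":0,"rx":0,"ry":0,"rz":0},{"x":0,"y":0,"z":0,"rx":0,"ry":0,"rz":0},{"x":0,"y":0,"z":0,"rx":0,"ry":0,"rz":0},{"x":0,"y":0,"z":0,"rx":0,"ry":0,"rz":0}]'

```text
clock: 9.9
ee_pos: [0.5917, 0.0279, 0.1599]
orientation: [0.0, 1.0, -0.01, 0.0]
wrist_force: [0.4, 0.9, -1.2]
gripper_width: 0.088
gripper_force: 30.0
```

Run:
```python
from plan import *
st(); c=cam('wrist'); a=shot('wrist','w5.png'); b=shot('scene','s5.png'); t=shot('top','t5.png')
import pickle; pickle.dump(c,open('w5.pkl','wb'))
z=lambda i,r0,r1,c0,c1,w,h:cv2.resize(i[r0:r1,c0:c1,::-1],(w,h),interpolation=2)
cv2.imwrite('pics/c5.png',np.hstack([z(a,0,300,200,340,280,600),z(b,100,220,290,395,520,594) if 0 else z(b,90,210,290,394,520,600)]))
```

```text
t 9.9 p [0.5917 0.0279 0.1599] yaw -0.0204 tilt [ 0.0008 -0.0002] F [ 0.4  0.9 -1.2] w 0.088 gf 30.0 q6 [-0.08  0.52  1.43 -0.    1.19  1.51]
```

View pics/c5.png

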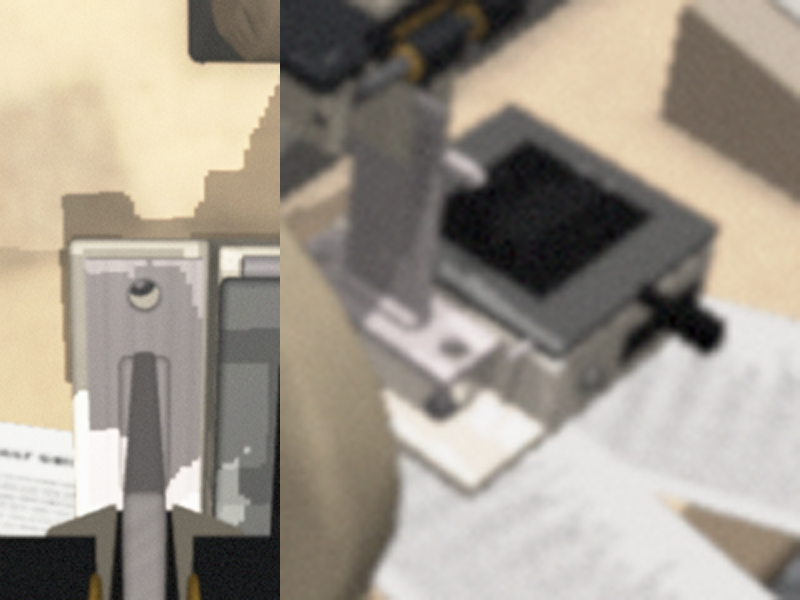

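The wrist part shows the thin pin's dark top in the upper half of the far hole (crop (143,285), hole centre (144,293)). The scene part shows the gauge hovering over the deck with the thick pin under its front end. Next I'll compare the view through the hole with the pin numerically.

Run:
```python
from plan import *
import pickle
c=pickle.load(open('w5.pkl','rb')); im=cv2.imread('pics/w5.png',0)
print('cols 260..284'); 
for r in range(134,160): print(r,' '.join('%3d'%v for v in im[r,260:285]))
T=np.array([.5917,.0279,.1599]); zb=T[2]-.1054
th=np.linspace(0,2*np.pi,9)[:-1]; ci=lambda x,y,z,r:proj(c,np.c_[x+r*np.cos(th),y+r*np.sin(th),0*th+z])
u=np.array([np.cos(.0204),-np.sin(.0204)])
h=T[:2]+.045*u; print('hole top',proj(c,[(*h,zb+.008)]),'bot',proj(c,[(*h,zb)]), 'r px',np.ptp(ci(*h,zb+.008,.0052),axis=0)/2)
for s in((.594,.0295),(.5915,.0298)):
    p=np.array(s)+.045*u; print(s,'pin top',proj(c,[(*p,.036)]),'z.03',proj(c,[(*p,.03)]),'base',proj(c,[(*p,.02)]))
```

```text
cols 260..284
134 209 207 204 203 202 203 196 181 166 165 163 162 162 159 161 160 160 162 163 161 163 161 161 160 158
135 201 203 199 194 201 202 197 177 165 162 167 168 160 163 157 161 159 163 161 164 163 163 160 156 159
136 180 173 168 173 188 203 195 178 165 166 168 164 165 164 161 161 162 161 160 164 162 161 162 156 153
137 167 164 159 170 187 197 201 176 167 168 167 166 162 164 158 163 161 162 161 161 163 159 160 159 156
138 168 164 161 170 182 195 189 176 163 160 160 155 152 155 152 157 158 162 165 161 161 163 162 159 160
139 169 164 161 161 165 166 171 160 149 144 141 136 130 131 135 140 156 157 165 162 165 159 159 162 156
140 166 165 162 161 160 158 155 145 138 134 130 125 112 106 109 116 132 144 156 166 163 164 158 159 160
141 163 165 164 163 155 150 131 130 133 138 141 128 107  91  85  90  99 121 144 152 160 160 159 158 157
142 165 165 161 162 150 130 116 113 130 139 137 121  95  84  77  67  81 110 131 146 157 161 162 154 156
143 163 165 162 160 140 118  95  94 111 123 118  97  82  75  75  69  90 126 136 140 148 157 162 153 156
144 166 164 159 146 129 102  76  74  84  92  8
[... 1268 characters left out ...]
6 153 156 162 162 157 156 157 156 153
157 162 163 160 161 158 156 155 158 161 160 157 154 155 154 156 156 156 159 158 158 161 159 158 155 155
158 163 160 161 158 161 156 156 160 165 160 165 162 161 159 156 156 159 156 160 157 161 156 156 159 155
159 164 158 161 156 159 156 155 157 166 162 165 162 161 158 157 159 157 159 160 160 161 157 158 156 156
hole top [[274.09193245 149.32798371]] bot [[274.01663112 147.89976069]] r px [7.66147118 7.67089887]
(0.594, 0.0295) pin top [[271.65333204 141.84626695]] z.03 [[271.65096378 141.01432304]] base [[271.64722374 139.70055067]]
(0.5915, 0.0298) pin top [[271.32039715 145.22026783]] z.03 [[271.32478327 144.32153504]] base [[271.33171203 142.90211397]]
```

The hole centre is at about (272,147) and the pin at about (270.3,141.8). That leaves corrections of about +1.2 mm in y and +0.4 mm in x before lowering.

Request:
jog_arm --plan '[{"x":0.001,"y":-0.003,"z":0,"rx":0,"ry":0,"rz":0},{"x":0.001,"y":-0.003,"z":0.025,"rx":0,"ry":0,"rz":0},{"x":0.001,"y":-0.003,"z":0.045,"rx":0,"ry":0,"rz":0},{"x":0.001,"y":-0.003,"z":0.055,"rx":0,"ry":0,"rz":0},{"x":0.001,"y":-0.003,"z":0.06,"rx":0,"ry":0,"rz":0}]'

```text
clock: 10.68
ee_pos: [0.5921, 0.0291, 0.1352]
orientation: [0.0, 1.0, -0.01, -0.0]
wrist_force: [-0.0, 0.1, -1.7]
gripper_width: 0.084
gripper_force: 30.0
```

Request:
jog_arm --plan '[{"x":0,"y":0,"z":0.005,"rx":0,"ry":0,"rz":0},{"x":0,"y":0,"z":0.009,"rx":0,"ry":0,"rz":0},{"x":0,"y":0,"z":0.013,"rx":0,"ry":0,"rz":0},{"x":0,"y":0,"z":0.013,"rx":0,"ry":0,"rz":0},{"x":0,"y":0,"z":0.013,"rx":0,"ry":0,"rz":0}]'

```text
clock: 11.3
ee_pos: [0.5921, 0.0291, 0.1303]
orientation: [0.0, 1.0, -0.01, 0.0]
wrist_force: [2.6, -0.7, -1.8]
gripper_width: 0.085
gripper_force: 30.0
```

```bash
python3 -c "
from plan import *
st()"
```

```text
t 11.3 p [0.5921 0.0291 0.1303] yaw -0.0204 tilt [ 0.0003 -0.0001] F [ 2.6 -0.7 -1.8] w 0.085 gf 30.0 q6 [-0.08  0.55  1.46 -0.    1.12  1.51]
```

Both pins have entered (foot at about z 0.025). I'll ease a little towards +x and finish lowering.

Request:
jog_arm --plan '[{"x":0.001,"y":0,"z":0.003,"rx":0,"ry":0,"rz":0},{"x":0.001,"y":0,"z":0.006,"rx":0,"ry":0,"rz":0},{"x":0.001,"y":0,"z":0.01,"rx":0,"ry":0,"rz":0},{"x":0.001,"y":0,"z":0.013,"rx":0,"ry":0,"rz":0},{"x":0.001,"y":0,"z":0.013,"rx":0,"ry":0,"rz":0}]'

```text
clock: 11.92
ee_pos: [0.5923, 0.0291, 0.1254]
orientation: [0.0, 1.0, -0.01, 0.0]
wrist_force: [-0.8, 0.6, 2.2]
gripper_width: 0.084
gripper_force: 30.0
```

```bash
python3 -c "
from plan import *
st()"
```

```text
t 11.93 p [0.5923 0.0291 0.1254] yaw -0.0203 tilt [ 0.0001 -0.0001] F [-0.8  0.6  2.2] w 0.084 gf 30.0 q6 [-0.08  0.56  1.47 -0.    1.11  1.51]
```

The foot is at z 0.020 and its weight is on the deck. I'll release.

Request:
jog_arm --plan '[{"x":0,"y":0,"z":0,"rx":0,"ry":0,"rz":0},{"x":0,"y":0,"z":0,"rx":0,"ry":0,"rz":0},{"x":0,"y":0,"z":0,"rx":0,"ry":0,"rz":0},{"x":0,"y":0,"z":0,"rx":0,"ry":0,"rz":0},{"x":0,"y":0,"z":0,"rx":0,"ry":0,"rz":0}]' --hand 0.5

```text
clock: 12.55
ee_pos: [0.5924, 0.0291, 0.125]
orientation: [0.0, 1.0, -0.01, -0.0]
wrist_force: [0.2, 0.0, -0.2]
gripper_width: 0.498
gripper_force: 0.0
```

Request:
jog_arm --plan '[{"x":0,"y":0,"z":0,"rx":0,"ry":0,"rz":0},{"x":0,"y":0,"z":-0.06,"rx":0,"ry":0,"rz":0},{"x":0,"y":0,"z":-0.15,"rx":0,"ry":0,"rz":0},{"x":0,"y":0,"z":-0.25,"rx":0,"ry":0,"rz":0},{"x":0,"y":0,"z":-0.25,"rx":0,"ry":0,"rz":0}]'

```text
clock: 13.18
ee_pos: [0.5941, 0.029, 0.2288]
orientation: [0.0, 1.0, -0.01, 0.004]
wrist_force: [0.4, 0.1, -0.6]
gripper_width: 0.497
gripper_force: 0.0
```

Run:
```python
from plan import *
st()
S=(.592,.029,.225,-.0204)
plan([(.55,.0,.225,-.0204),(.50,-.03,.225,-.0204),(.46,-.05,.22,-.0204),(.43,-.0598,.2,-.0204),(.43,-.0598,.2,-.0204)],S)
```

```text
t 13.18 p [0.5941 0.029  0.2288] yaw -0.0202 tilt [ 0.0073 -0.0007] F [ 0.4  0.1 -0.6] w 0.497 gf 0.0 q6 [-0.08  0.47  1.33 -0.    1.34  1.51]
{'x': -0.1035, 'y': 0.0746, 'z': 0.0, 'rx': 0.0, 'ry': 0.0, 'rz': 0.0}
{'x': -0.2269, 'y': 0.1522, 'z': 0.0, 'rx': 0.0, 'ry': 0.0, 'rz': 0.0}
{'x': -0.3259, 'y': 0.2042, 'z': 0.0125, 'rx': 0.0, 'ry': 0.0, 'rz': 0.0}
{'x': -0.4004, 'y': 0.2302, 'z': 0.0625, 'rx': 0.0, 'ry': 0.0, 'rz': 0.0}
{'x': -0.4004, 'y': 0.2302, 'z': 0.0625, 'rx': 0.0, 'ry': 0.0, 'rz': 0.0}
```

Request:
jog_arm --plan '[{"x":-0.104,"y":0.075,"z":0,"rx":0,"ry":0,"rz":0},{"x":-0.227,"y":0.152,"z":0,"rx":0,"ry":0,"rz":0},{"x":-0.326,"y":0.204,"z":0.012,"rx":0,"ry":0,"rz":0},{"x":-0.4,"y":0.23,"z":0.062,"rx":0,"ry":0,"rz":0},{"x":-0.4,"y":0.23,"z":0.062,"rx":0,"ry":0,"rz":0}]'

```text
clock: 13.8
ee_pos: [0.4277, -0.0596, 0.1987]
orientation: [-0.001, 1.0, -0.011, -0.002]
wrist_force: [-0.5, 0.4, 0.1]
gripper_width: 0.503
gripper_force: 0.0
```

Request:
jog_arm --plan '[{"x":0,"y":0,"z":0,"rx":0,"ry":0,"rz":0},{"x":0,"y":0,"z":0,"rx":0,"ry":0,"rz":0},{"x":0,"y":0,"z":0,"rx":0,"ry":0,"rz":0},{"x":0,"y":0,"z":0,"rx":0,"ry":0,"rz":0},{"x":0,"y":0,"z":0,"rx":0,"ry":0,"rz":0}]'

```text
clock: 14.42
ee_pos: [0.4307, -0.0595, 0.2003]
orientation: [0.0, 1.0, -0.01, 0.0]
wrist_force: [-1.1, -0.6, -0.0]
gripper_width: 0.498
gripper_force: 0.0
```

Run:
```python
from plan import *
st(); c=cam('wrist'); a=shot('wrist','w6.png'); b=shot('scene','s6.png')
z=lambda i,r0,r1,c0,c1,w,h:cv2.resize(i[r0:r1,c0:c1,::-1],(w,h),interpolation=2)
cv2.imwrite('pics/c6.png',np.hstack([z(a,0,300,180,360,360,600),z(b,90,240,290,400,440,600)]))
ib=lambda x,y,zz:(.5711+x+.0204*y,-.0619+y-.0204*x,zz)
print('grip blk front/back top',proj(c,[ib(-.118,0,.078),ib(-.088,0,.078),ib(-.103,0,.078)]).round(1))
o=[proj(c,[ib(.02,.092,.16)]),proj(cam('scene'),[ib(.02,.092,.16),ib(-.029,.092,.1337),ib(-.025,.092,.028)])]
print(o)
```

```text
t 14.43 p [ 0.4307 -0.0595  0.2003] yaw -0.0201 tilt [ 0.0001 -0.0001] F [-1.1 -0.6 -0. ] w 0.498 gf 0.0 q6 [-0.31  0.2   1.8  -0.    1.14  1.28]
grip blk front/back top [[273.2 175. ]
 [273.3 134.9]
 [273.3 155.2]]
[array([[ 83.29353847, -71.90109778]]), array([[312.32505987, 118.79403616],
       [327.45680229, 137.76013324],
       [322.23935416, 169.06266945]])]
```

View pics/c6.png

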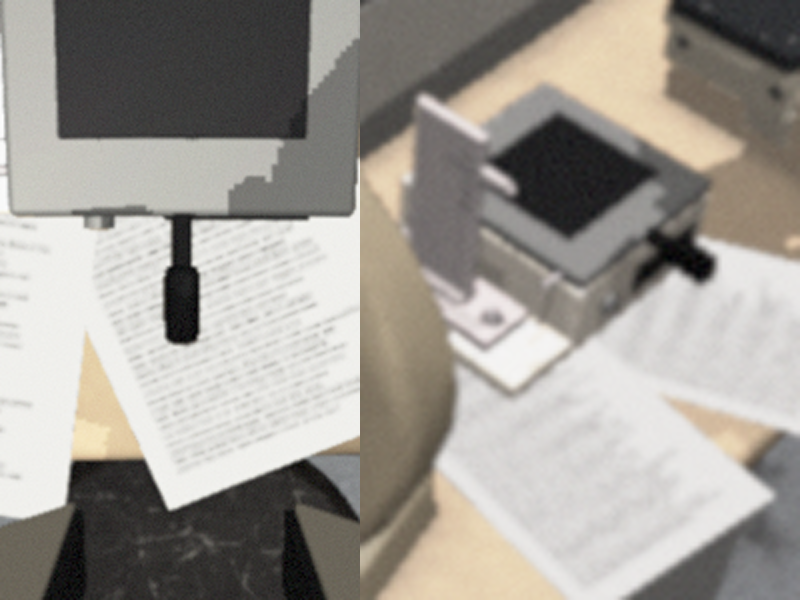

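The wrist view shows the grip block at about px (270.5,152), within 3 px of prediction. The scene view shows the gauge seated flush with a pin through its front hole. I'll go down onto the block.

Run:
```python
from plan import *
S=(.43,-.0598,.2,-.0204)
plan([(.45,-.0595,.16,-.0204),(.469,-.059,.11,-.0204),(.469,-.059,.07,-.0204),(.469,-.059,.051,-.0204),(.469,-.059,.051,-.0204)],S)
print()
S=(.469,-.059,.051,-.0204)
for ph in np.r_[np.linspace(.0357,.6457,12)[1:]]:
    dx=.168-.1681*np.cos(ph); dz=.1681*np.sin(ph)-.006
    plan([(.469+dx,-.059-.0204*dx,.051+dz,-.0204)],S)
```

```text
{'x': 0.05, 'y': -0.0018, 'z': 0.1, 'rx': 0.0, 'ry': 0.0, 'rz': 0.0}
{'x': 0.0974, 'y': -0.004, 'z': 0.225, 'rx': 0.0, 'ry': 0.0, 'rz': 0.0}
{'x': 0.0974, 'y': -0.004, 'z': 0.325, 'rx': 0.0, 'ry': 0.0, 'rz': 0.0}
{'x': 0.0974, 'y': -0.004, 'z': 0.3725, 'rx': 0.0, 'ry': 0.0, 'rz': 0.0}
{'x': 0.0974, 'y': -0.004, 'z': 0.3725, 'rx': 0.0, 'ry': 0.0, 'rz': 0.0}

{'x': 0.0015, 'y': -0.0, 'z': -0.0233, 'rx': 0.0, 'ry': 0.0, 'rz': 0.0}
{'x': 0.0043, 'y': -0.0, 'z': -0.0464, 'rx': 0.0, 'ry': 0.0, 'rz': 0.0}
{'x': 0.0083, 'y': -0.0, 'z': -0.0693, 'rx': 0.0, 'ry': 0.0, 'rz': 0.0}
{'x': 0.0136, 'y': -0.0, 'z': -0.092, 'rx': 0.0, 'ry': 0.0, 'rz': 0.0}
{'x': 0.0202, 'y': -0.0, 'z': -0.1144, 'rx': 0.0, 'ry': 0.0, 'rz': 0.0}
{'x': 0.028, 'y': -0.0, 'z': -0.1364, 'rx': 0.0, 'ry': 0.0, 'rz': 0.0}
{'x': 0.037, 'y': -0.0, 'z': -0.1578, 'rx': 0.0, 'ry': 0.0, 'rz': 0.0}
{'x': 0.0471, 'y': -0.0, 'z': -0.1788, 'rx': 0.0, 'ry': 0.0, 'rz': 0.0}
{'x': 0.0584, 'y': -0.0, 'z': -0.1992, 'rx': 0.0, 'ry': 0.0, 'rz': 0.0}
{'x': 0.0709, 'y': -0.0, 'z': -0.2189, 'rx': 0.0, 'ry': 0.0, 'rz': 0.0}
{'x': 0.0844, 'y': -0.0, 'z': -0.2379, 'rx': 0.0, 'ry': 0.0, 'rz': 0.0}
```

Request:
jog_arm --plan '[{"x":0.05,"y":0,"z":0.1,"rx":0,"ry":0,"rz":0},{"x":0.0975,"y":-0.004,"z":0.225,"rx":0,"ry":0,"rz":0},{"x":0.0975,"y":-0.004,"z":0.325,"rx":0,"ry":0,"rz":0},{"x":0.0975,"y":-0.004,"z":0.3725,"rx":0,"ry":0,"rz":0},{"x":0.0975,"y":-0.004,"z":0.3725,"rx":0,"ry":0,"rz":0}]'

```text
clock: 15.15
ee_pos: [0.4686, -0.0586, 0.0501]
orientation: [-0.0, 1.0, -0.01, -0.002]
wrist_force: [0.2, 0.2, -0.1]
gripper_width: 0.501
gripper_force: 0.0
```

Request:
jog_arm --plan '[{"x":0,"y":0,"z":0,"rx":0,"ry":0,"rz":0},{"x":0,"y":0,"z":0,"rx":0,"ry":0,"rz":0},{"x":0,"y":0,"z":0,"rx":0,"ry":0,"rz":0},{"x":0,"y":0,"z":0,"rx":0,"ry":0,"rz":0},{"x":0,"y":0,"z":0,"rx":0,"ry":0,"rz":0}]' --hand 0 --force 30

```text
clock: 15.78
ee_pos: [0.4699, -0.0593, 0.0516]
orientation: [0.0, 1.0, -0.01, 0.0]
wrist_force: [-0.5, -3.7, 1.4]
gripper_width: 0.152
gripper_force: 30.0
```

The block is gripped at a width of 14 mm. I'll raise the lid along its arc.

Request:
jog_arm --plan '[{"x":0.001,"y":0,"z":-0.012,"rx":0,"ry":0,"rz":0},{"x":0.002,"y":0,"z":-0.028,"rx":0,"ry":0,"rz":0},{"x":0.0043,"y":0,"z":-0.0464,"rx":0,"ry":0,"rz":0},{"x":0.0083,"y":0,"z":-0.0693,"rx":0,"ry":0,"rz":0},{"x":0.0136,"y":0,"z":-0.092,"rx":0,"ry":0,"rz":0}]'

```text
clock: 16.4
ee_pos: [0.4752, -0.0594, 0.0881]
orientation: [0.0, 1.0, -0.01, -0.0]
wrist_force: [2.6, -5.0, -5.3]
gripper_width: 0.148
gripper_force: 30.0
```

Request:
jog_arm --plan '[{"x":0.0066,"y":0,"z":-0.0224,"rx":0,"ry":0,"rz":0},{"x":0.0144,"y":0,"z":-0.0444,"rx":0,"ry":0,"rz":0},{"x":0.0234,"y":0,"z":-0.0658,"rx":0,"ry":0,"rz":0},{"x":0.0335,"y":0,"z":-0.0868,"rx":0,"ry":0,"rz":0},{"x":0.0448,"y":0,"z":-0.1072,"rx":0,"ry":0,"rz":0}]'

```text
clock: 17.02
ee_pos: [0.4924, -0.0598, 0.1305]
orientation: [0.0, 1.0, -0.01, -0.001]
wrist_force: [1.3, -5.5, -7.8]
gripper_width: 0.15
gripper_force: 30.0
```

Request:
jog_arm --plan '[{"x":0.006,"y":0,"z":-0.01,"rx":0,"ry":0,"rz":0},{"x":0.0125,"y":0,"z":-0.0197,"rx":0,"ry":0,"rz":0},{"x":0.019,"y":0,"z":-0.029,"rx":0,"ry":0,"rz":0},{"x":0.026,"y":0,"z":-0.0387,"rx":0,"ry":0,"rz":0},{"x":0.026,"y":0,"z":-0.0387,"rx":0,"ry":0,"rz":0}]'

```text
clock: 17.65
ee_pos: [0.5023, -0.06, 0.1456]
orientation: [0.0, 1.0, -0.01, -0.002]
wrist_force: [-0.1, -4.8, -5.8]
gripper_width: 0.154
gripper_force: 30.0
```

Request:
jog_arm --plan '[{"x":0,"y":0,"z":0,"rx":0,"ry":0,"rz":0},{"x":0,"y":0,"z":0,"rx":0,"ry":0,"rz":0},{"x":0,"y":0,"z":0,"rx":0,"ry":0,"rz":0},{"x":0,"y":0,"z":0,"rx":0,"ry":0,"rz":0},{"x":0,"y":0,"z":0,"rx":0,"ry":0,"rz":0}]'

```text
clock: 18.27
ee_pos: [0.5023, -0.06, 0.1456]
orientation: [0.0, 1.0, -0.01, -0.002]
wrist_force: [0.5, -6.3, -4.9]
gripper_width: 0.152
gripper_force: 30.0
```

Run:
```python
from plan import *
st(); b=shot('scene','s7.png'); 
cv2.imwrite('pics/c7.png',cv2.resize(b[80:200,285:405,::-1],(600,600),interpolation=2))
ib=lambda x,y,zz:(.5711+x+.0204*y,-.0619+y-.0204*x,zz)
for a in(.54,.61,.68):
    r=np.hypot(.118,.005); t=a+np.arctan2(.005,.118)
    print(a,(proj(cam('scene'),[ib(.065-r*np.cos(t),.082,.062+r*np.sin(t)),ib(-.029,.092,.1337)])-[285,80])*5)
```

```text
t 18.27 p [ 0.5023 -0.06    0.1456] yaw -0.0203 tilt [-0.003  -0.0007] F [ 0.5 -6.3 -4.9] w 0.152 gf 30.0 q6 [-0.27  0.39  1.69 -0.    1.06  1.32]
0.54 [[232.82300006 294.3938612 ]
 [212.28401147 288.8006662 ]]
0.61 [[226.38063501 278.31853837]
 [212.28401147 288.8006662 ]]
0.68 [[219.05942047 262.24860566]
 [212.28401147 288.8006662 ]]
```

View pics/c7.png

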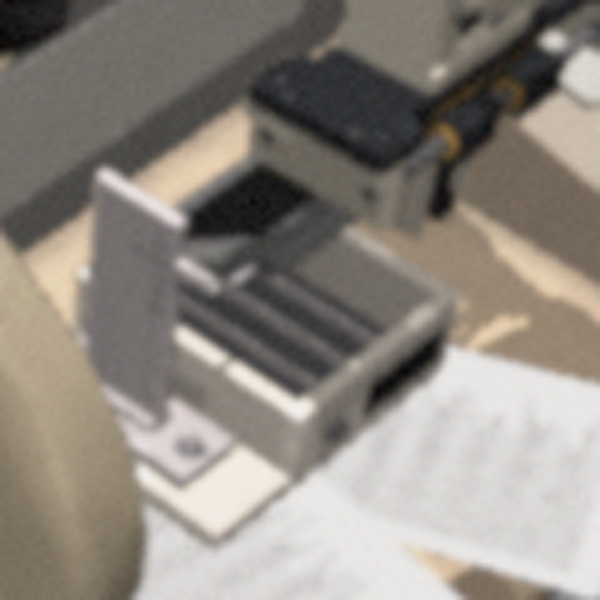

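The lid is up, and the pointer rod (crop about (252,266) to (225,283)) meets the tooth tip (about (217,288)). Arm travel puts the lid at about 0.60 rad. I'll check the rod's line numerically.

Run:
```python
from plan import *
st()
im=cv2.imread('pics/s7.png',0)
print('     ',' '.join('%3d'%v for v in range(318,340)))
for r in range(128,142): print(r,' '.join('%3d'%v for v in im[r,318:340]))
ib=lambda x,y,zz:(.5711+x+.0204*y,-.0619+y-.0204*x,zz)
c=cam('scene'); print('tooth tip/base',proj(c,[ib(-.029,.092,.1337),ib(-.006,.092,.1337)]).round(1).tolist(),'foot corner',proj(c,[ib(-.0375,.072,.028)]).round(1))
for a in(.54,.61,.68):
    r=np.hypot(.118,.005); t=a+np.arctan2(.005,.118); x,z=.065-r*np.cos(t),.062+r*np.sin(t)
    print(a,proj(c,[ib(x,.082,z),ib(x,.0735,z),ib(x,.065,z)]).round(1).tolist())
```

```text
t 18.32 p [ 0.5023 -0.06    0.1456] yaw -0.0204 tilt [-0.003  -0.0007] F [ 0.9 -5.4 -6.2] w 0.153 gf 30.0 q6 [-0.27  0.39  1.69 -0.    1.06  1.32]
      318 319 320 321 322 323 324 325 326 327 328 329 330 331 332 333 334 335 336 337 338 339
128 109 115 111 103  95  99  98 100  99  99 100 102 103 104  96  89  78  70  64  63  67  66
129 108 112 114 110 108 116 117 116 117 120 120 117 113 101  90  78  72  64  66  62  68  69
130 109 114 121 121 122 120 123 119 123 120 119 111 103  87  73  67  73  66  69  68  65  71
131 111 119 140 158 148 134 120 113 112 109 111 102  89  75  64  67  64  68  63  64  64  71
132 107 128 167 197 191 164 133 109  98  91  92  85  75  65  67  72  81  85  71  60  59  66
133 103 121 154 185 201 189 167 137 107  84  75  69  63  65  83 104 122 111  82  60  56  59
134 108 112 123 145 170 185 186 176 150 112  81  69  73  95 126 144 137 111  78  64  63  66
135 107 107 105 114 132 151 171 181 177 151 111  92  94 127 149 145 116  86  70  70  77  82
136 106 104  95  93 101 113 133 149 163 161 139 110 109 125 128 112  79  60  61  64  75  89
137 110 102  92  76  79  81  97 118 138 156 144 113 107 107  99  82  64  56  59  63  64  76
138 109 110  96  83  72  68  74  89 108 124 117  95  92  95  95  90  79  65  60  57  57  64
139 110 111 102  98  92  71  68  69  74  83  74  75  83  90  97  99  94  86  72  60  58  60
140 112 113 104  99 100  94  79  73  62  58  59  57  67  70  82  91  97  95  94  84  73  60
141 112 111 100  91  95  95  96  90  75  66  61  57  62  61  68  77  83  93 101 100  94  75
tooth tip/base [[327.5, 137.8], [319.9, 133.0]] foot corner [[331.3 167.6]]
0.54 [[331.6, 138.9], [334.0, 137.1], [336.4, 135.4]]
0.61 [[330.3, 135.7], [332.7, 133.9], [335.1, 132.2]]
0.68 [[328.8, 132.4], [331.2, 130.7], [333.7, 129.0]]
```

```bash
python3 -c "
from workcell import *
print(finish_job())"
```

```text
the job is handed in; nothing more can be done
None
```

The job is handed in at 18.3 s on the robot's clock: the gauge is seated over both pins and released, and the arm is holding the lid still at about 0.60 rad, with the pointer about 1 mm from tooth height by camera and arm travel (no verdict was returned).

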